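Sprockets onto the pin rack in order of size

TASK

Put the four loose chain sprockets from the bench onto the pins of the sprocket rack, one on each pin, in order of size: the smallest on the pin next to the rack's hanging eye and each one larger than the last towards the other end with the rubber bumper, so that the heavy end hangs lowest. Each one should go right down over its pin, hub up, and lie flat on the rack bar.

Things in the scene. Friction and masses are not known exactly. Their poses are not given: they have to be found in the camera images.
- sprocket_12: Smallest of four loose steel chain sprockets: 12 teeth, 55 mm over the teeth, lying flat on the bench, hub up. Toothed disc 7.5 mm thick; the round hub, 38 mm diameter, rises to 32 mm above the underside and is gripped from above. Plain 26 mm bore right through, with a small keyway. About 0.18 kg (varies). Origin: centre of the underside on the bore axis; z up.
- sprocket_15: Second smallest of four loose steel chain sprockets: 15 teeth, 67 mm over the teeth, lying flat on the bench, hub up. Toothed disc 7.5 mm thick; the round hub, 46 mm diameter, rises to 32 mm above the underside and is gripped from above. Plain 26 mm bore right through, with a small keyway. About 0.27 kg (varies). Origin: centre of the underside on the bore axis; z up.
- sprocket_18: Second largest of four loose steel chain sprockets: 18 teeth, 80 mm over the teeth, lying flat on the bench, hub up. Toothed disc 7.5 mm thick; the round hub, 54 mm diameter, rises to 32 mm above the underside and is gripped from above. Plain 26 mm bore right through, with a small keyway. About 0.38 kg (varies). Origin: centre of the underside on the bore axis; z up.
- sprocket_22: Largest of four loose steel chain sprockets: 22 teeth, 96 mm over the teeth, lying flat on the bench, hub up. Toothed disc 7.5 mm thick; the round hub, 62 mm diameter, rises to 32 mm above the underside and is gripped from above. Plain 26 mm bore right through, with a small keyway. About 0.55 kg (varies). Origin: centre of the underside on the bore axis; z up.
- pin_a: One of four identical upright steel pins in a straight row, 104 mm apart, on the fixed dark steel rack bar (60 mm wide, 10 mm high). Pin 10 mm diameter (13 mm at the foot), top 50 mm above the bar and 60 mm above the bench. A sprocket drops over it with 8 mm to spare all round. Origin: centre of its foot, on the bar's top face; z up. Letters a to d do not tell its place in the row.
- pin_b: One of four identical upright steel pins in a straight row, 104 mm apart, on the fixed dark steel rack bar (60 mm wide, 10 mm high). Pin 10 mm diameter (13 mm at the foot), top 50 mm above the bar and 60 mm above the bench. A sprocket drops over it with 8 mm to spare all round. Origin: centre of its foot, on the bar's top face; z up. Letters a to d do not tell its place in the row.
- pin_c: One of four identical upright steel pins in a straight row, 104 mm apart, on the fixed dark steel rack bar (60 mm wide, 10 mm high). Pin 10 mm diameter (13 mm at the foot), top 50 mm above the bar and 60 mm above the bench. A sprocket drops over it with 8 mm to spare all round. Origin: centre of its foot, on the bar's top face; z up. Letters a to d do not tell its place in the row.
- pin_d: One of four identical upright steel pins in a straight row, 104 mm apart, on the fixed dark steel rack bar (60 mm wide, 10 mm high). Pin 10 mm diameter (13 mm at the foot), top 50 mm above the bar and 60 mm above the bench. A sprocket drops over it with 8 mm to spare all round. Origin: centre of its foot, on the bar's top face; z up. Letters a to d do not tell its place in the row.
- eye: The rack's hanging eye: a flat steel ring, 56 mm outside, 32 mm hole, 8 mm thick, lying on the bench joined to one end of the rack bar (either end), in line with the pins and 72 mm from the pin nearest to it. The other end has a black rubber bumper disc of 48 mm instead. Origin: centre of the ring's underside; z up.
Not all that is in view belongs to the job. Leave any purple or turquoise look-alike of the sprocket_22 alone.

How it is judged:
By the outcome, as a careful person would: the job done as asked, in the order asked, and still so for the second after the job is handed in, with the robot touching nothing.
It also fails if it takes over 90 s, if anything falls off the work surface, if the arm or the gripper's body presses on something with over 40 N, if the wrist force passes 120 N, or if a joint passes its speed limit or range.

ROBOT

A 6-joint arm with a two-finger parallel gripper is mounted at the origin on the work surface. World frame = base frame: x ahead of the robot, y to its left, z up, the work surface at z = 0. Lengths are in mm, angles in rad, forces in N, time in s.
With the tool pointing down it reaches from about 400 to 925 mm from the base axis. Payload 12.5 kg.
Tool frame: the origin (TCP) lies midway between the tips of the shut fingers; the grasp point (between the pads) lies 19 mm behind it; z points along the fingers, y is the line along which they close (so a half turn about z gives the same grasp; the last joint's range is limited). The gripper opens to 95 mm and grips with 3 to 60 N. Pads are 20 mm wide; open, the fingers measure 119 mm over their backs; the gripper's body (75 mm by 180 mm) begins 59 mm behind the grasp point.
Start: joints at [1.027, 0.491, 1.559, -0, 1.092, -0.106], TCP at [264.954, 566.08, 214.661] pointing down, gripper open.
Joint ranges: [-3.1, 3.1], [-0.84, 2.19], [0.05, 2.79], [-1.13, 4.28], [0.06, 2.93], [-2.69, 2.69]. Speed limits (rad/s): [2.22, 2.22, 2.79, 3.14, 3.14, 3.14].

INTERFACE

Orientations are given as [roll, pitch, yaw] about the fixed x, y, z axes, in that order (R = Rz(yaw) Ry(pitch) Rx(roll)).
In Python, from cell import * gives the robot as it stands. The module is installed in compiled form; this text tells all that it offers.
- The arm moves only by the tool arm_command, never from a script. Its arguments are lists of equal length, an entry for each row: "delta_pos": the shift along the world's x, y, z in units of 250 mm (1.0 is 250 mm), a list of three; "delta_rot": the turn, a rotation vector about the world's x, y, z in units of 90 degrees (1.0 is 90 degrees), a list of three; "claw": the closure, from 0 (fully open) to 1 (shut). In form: {"delta_pos": [[tx, ty, tz], ...], "delta_rot": [[wx, wy, wz], ...], "claw": [claw, ...]}. A call has exactly 5 rows; each row is the pose to reach, as a shift and turn from the pose commanded when the call began; what a row does not reach only later rows make up. A row lasts 1/12 s, in which the tool goes at most 41.7 mm and 7.16 degrees, less where a joint would pass 70% of its speed; a pose out of reach is approached as far as the arm can. A call with a number of a shift or a turn outside -1 to 1 is refused whole. A call with a gripper value outside its range is refused whole. The fingers move at their own pace and stop on an object; the grip force is fixed at half the most. Time passes only in rows, so rows that repeat a pose let the fingers close, or fill a call up. It gives the time, the measured TCP pose, the force, the opening and the grip force at its end, in the units of the state.
- state(): the state, without advancing time (a new reading comes with each control period).
- read_camera(name): name is "side" or "top"; returns the picture (480x640x3 uint8, red, green, blue); there is no depth.
- calibration(name): a dict with "camera_matrix" (3x3 intrinsics, pixels), "k1" (the pictures are not rectified: a ray, as slopes to the right and down, at radius r is drawn at 1 + k1 r^2 times it, then the intrinsics apply), "T" (4x4, takes a point from camera to world coordinates). Camera axes: x right, y down, z forward; pixel columns grow to the right and rows downward; lengths in mm; the calibration is good to about 2 mm. A picture is of the moment at which its call begins. calibration takes no time and is no camera call.
- job_done(): hands the job in; it is judged then, once.
The state is a dict: "t": time; "joints": joint angles; "qvel": joint speeds; "tau": joint torques, N m; "eef_pos": TCP position; "tcp_rot": TCP orientation; "ft_force": force on the tool from outside, world axes, zero at the start; "moment": the same for the moment, N m; "opening": opening from 0.0 (shut) to 1.0 (fully open); "grip_force": force on a finger pad.
Only numpy, scipy, OpenCV 4.12 (cv2) and the standard library are available. Lean on these libraries where they do the work, as an engineer would, in place of code of your own. Each camera call takes 0.05 s, during which the arm holds its last target. There are 200 camera calls.

## Working session

There is one attempt and no reset: what is moved stays moved. The work goes in short steps, Python scripts to look and compute and a tool call to move; the robot and the scene stay as the last step left them, time stands still between calls to the robot, and variables do not carry over. Pictures are saved under pics/ and viewed, at most 14 in all, crops included, and the job is handed in when it is done.

Besides the shell and the picture viewer there is one more tool, called after "Request:" as name(argument=value, ...) on one line, values as JSON. arm_command: Moves the arm, as the interface text tells. Shifts and turns lie within -1 to 1; 1 stands for 250 mm of shift or 90 degrees of turn. Its arguments: {"type":"object","properties":{"delta_pos":{"type":"array"},"delta_rot":{"type":"array"},"claw":{"type":"array"}},"required":["delta_pos","delta_rot","claw"]}

```bash
mkdir -p pics
python3 - <<'E'
from cell import *
import cv2
for n in("side","top"):
    im=read_camera(n); cv2.imwrite(f"pics/{n}0.png",im[:,:,::-1]); c=calibration(n); print(n,c)
print(state())
E
```

```text
side {'camera_matrix': array([[433.07327463,   0.        , 326.89960109],
       [  0.        , 433.07327463, 242.61147617],
       [  0.        ,   0.        ,   1.        ]]), 'k1': -0.04184691787177641, 'T': array([[-9.99653087e-01, -3.05936961e-03,  2.61599980e-02,
         5.22127790e+02],
       [-2.12032947e-02,  6.82686997e-01, -7.30403234e-01,
         5.87405484e+02],
       [-1.56245170e-02, -7.30704526e-01, -6.82515033e-01,
         6.35162796e+02],
       [ 0.00000000e+00,  0.00000000e+00,  0.00000000e+00,
         1.00000000e+00]])}
top {'camera_matrix': array([[559.85278525,   0.        , 312.79952875],
       [  0.        , 559.85278525, 238.25383878],
       [  0.        ,   0.        ,   1.        ]]), 'k1': -0.025787863496258844, 'T': array([[ 2.03811676e-02, -9.81491514e-01,  1.90418006e-01,
         3.02616113e+02],
       [-9.99791467e-01, -1.97648167e-02,  5.13563607e-03,
        -5.01166661e+01],
       [-1.27700624e-03, -1.90482967e-01, -9.81689670e-01,
         1.26888253e+03],
       [ 0.00000000e+00,  0.00000000e+00,  0.00000000e+00,
         1.00000000e+00]])}
{'t': 0.1, 'joints': array([ 1.02736069e+00,  4.91498063e-01,  1.55937347e+00,  2.05986409e-05,
        1.09169856e+00, -1.05563533e-01]), 'qvel': array([ 0.00097577, -0.00337067, -0.00117806,  0.0013339 , -0.0005722 ,
       -0.00010836]), 'tau': array([ 2.68478165e-03, -6.13623333e+01, -2.58608061e+01,  6.94246986e-02,
        4.69306705e-02, -8.04336241e-05]), 'eef_pos': array([264.85521875, 565.87872063, 214.12611755]), 'tcp_rot': array([-3.14062257e+00, -1.21159453e-04,  2.70371099e+00]), 'ft_force': array([0.13436113, 0.35044779, 0.0249735 ]), 'moment': array([-0.00119202,  0.02545717,  0.00594593]), 'grip_force': 0.0, 'opening': 1.0029606211831883}
```

View pics/top0.png

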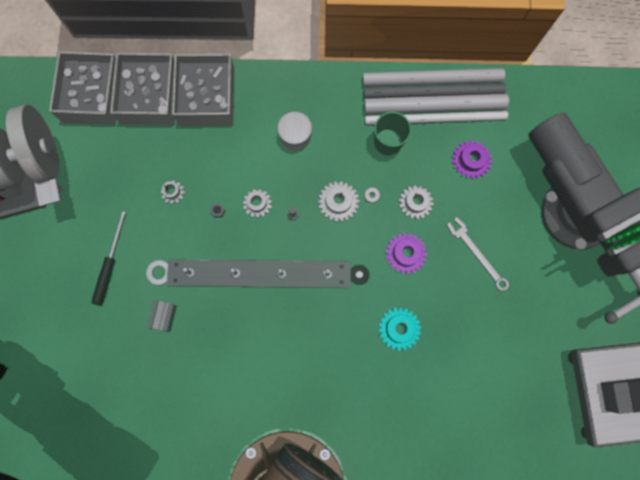

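View pics/side0.png

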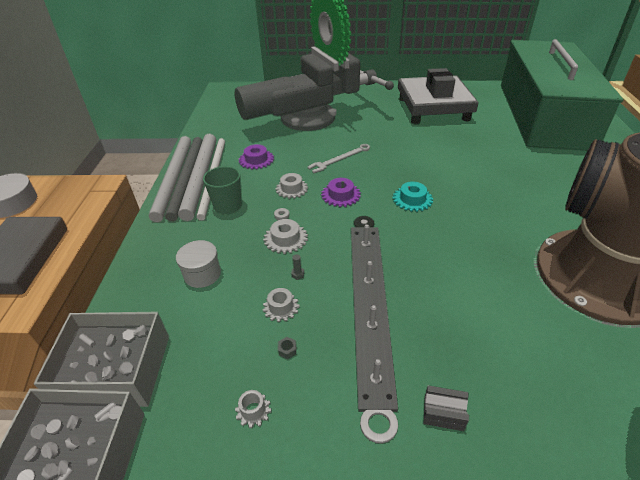

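The top view shows four grey sprockets at about (173,191), (257,203), (339,201) and (416,202). The eye is at (158,272), the bumper at (360,274), and the pins at x≈189, 236, 282 and 328 on y≈272. The side view agrees, with sprockets at (253,408), (281,304), (286,235) and (292,185), and the eye at (379,425).

Possible mix-ups: purple at (472,159) and (406,253), turquoise at (400,328), a washer at (372,195), a nut at (217,210), a bolt at (293,214), and the vise's green gear. I choose the grey ones. Next are close crops.

```bash
cat > h.py <<'E'
import numpy as np, cv2
from cell import *
C={n:calibration(n) for n in("side","top")}
def ray(n,u,v):
    c=C[n];K=c["camera_matrix"]
    p=cv2.undistortPoints(np.array([[[u,v]]],float),K,np.array([c["k1"],0,0,0.]))[0,0] if 0 else None
    d=np.array([(u-K[0,2])/K[0,0],(v-K[1,2])/K[1,1]]);s=d.copy()
    for _ in range(20): s=d/(1+c["k1"]*(s@s))
    return c["T"][:3,3],c["T"][:3,:3]@np.r_[s,1]
def onz(n,u,v,z):
    o,d=ray(n,u,v);return o+d*(z-o[2])/d[2]
def tri(a,b):
    A=np.zeros((3,3));y=np.zeros(3)
    for n,(u,v) in(("top",a),("side",b)):
        o,d=ray(n,u,v);d=d/np.linalg.norm(d);P=np.eye(3)-np.outer(d,d);A+=P;y+=P@o
    x=np.linalg.solve(A,y)
    return x
def proj(n,X):
    c=C[n];q=(np.atleast_2d(X)-c["T"][:3,3])@c["T"][:3,:3];s=q[:,:2]/q[:,2:]
    s=s*(1+c["k1"]*(s**2).sum(1,keepdims=True));K=c["camera_matrix"]
    return s*K[0,0]+K[:2,2]
def circ(n,p,r,z):
    t=np.linspace(0,2*np.pi,60);return proj(n,np.c_[p[0]+r*np.cos(t),p[1]+r*np.sin(t),0*t+z])
E
sed -i '/undistortPoints/d' h.py
python3 - <<'E'
import cv2
t=cv2.imread("pics/top0.png")[170:300,140:440];s=cv2.imread("pics/side0.png")[165:445,225:405]
cv2.imwrite("pics/topc.png",cv2.resize(t,(780,338),interpolation=cv2.INTER_CUBIC))   # 2.6
cv2.imwrite("pics/sidec.png",cv2.resize(s[:140],(792,616),interpolation=cv2.INTER_CUBIC)[:600]) #4.4
cv2.imwrite("pics/sided.png",cv2.resize(s[130:],(720,600),interpolation=cv2.INTER_CUBIC)) #4.0
E
```

```text
(no output)
```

View pics/topc.png

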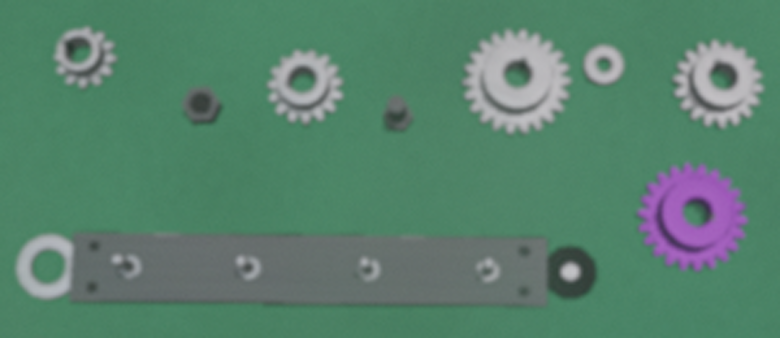

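View pics/sidec.png

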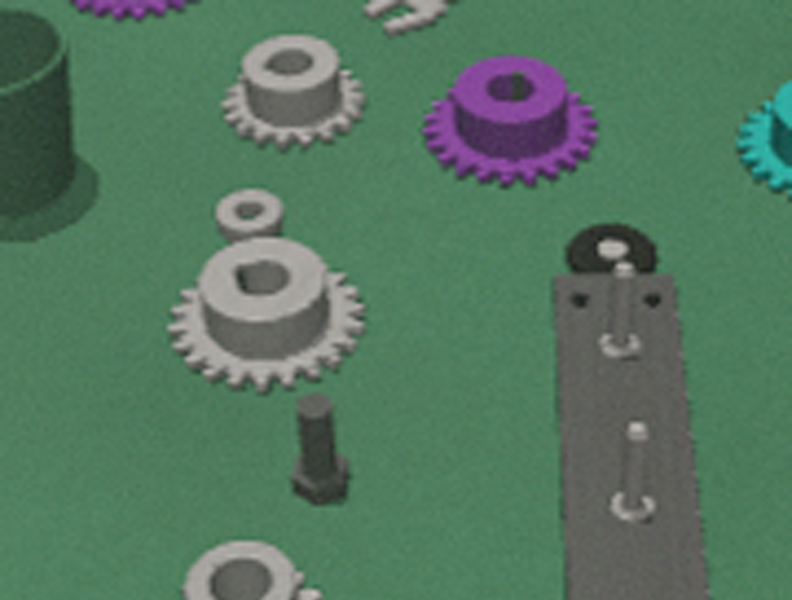

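View pics/sided.png

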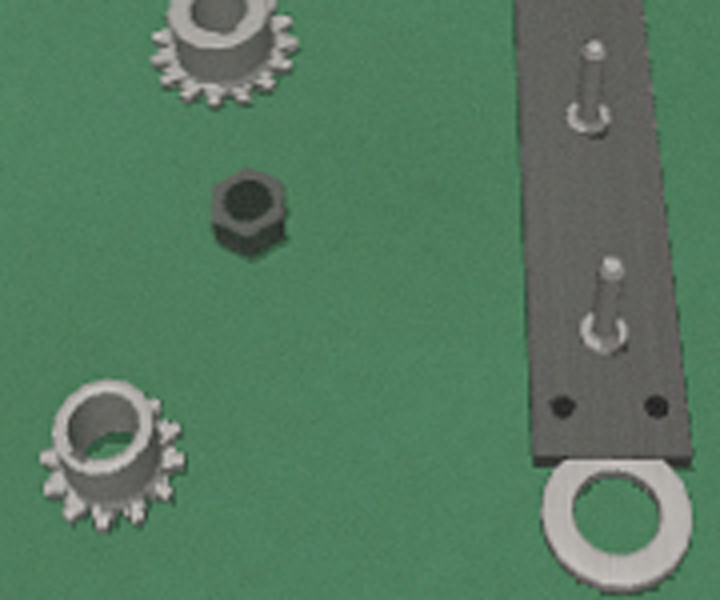

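The crops confirm the four grey sprockets. Tooth counts and sizes rise in the order: top (173,191) smallest, (257,203), (416,202), (339,201) largest. The eye is on the left (+y) end in the top view and the bumper on the right. Now I'll triangulate.

```bash
cat > m.py <<'E'
from h import *
T=lambda x,y:((x+.5)/2.6-.5+140,(y+.5)/2.6-.5+170)
c=lambda x,y:((x+.5)/4.4-.5+225,(y+.5)/4.4-.5+165)
d=lambda x,y:((x+.5)/4-.5+225,(y+.5)/4-.5+295)
L={'s12':(T(79,50),d(104.5,427)),'s15':(T(303,81),c(242,578)),'s22':(T(517,75),c(264,276)),'s18':(T(722,74),c(292,62)),
'p1tip':(T(117,259),d(612,266)),'p1ft':(T(130,266),d(604,333)),'p2tip':(T(242,261),d(595,48)),'p2ft':(T(250,268),d(588,118)),
'p3tip':(T(366,263),c(638,430)),'p3ft':(T(370,269),c(632,506)),'p4tip':(T(488,265),c(625,268)),'p4ft':(T(489,271),c(620,346)),
'purple':(T(697,211),c(512,87)),'eye':(T(47,266),d(617,525)),'bolt':(T(395,101),c(315,406))}
X={k:tri(*v) for k,v in L.items()}
if __name__=="__main__":
    for k,v in X.items():
        print(k,v.round(1),[ (proj(n,v)[0]-L[k][i]).round(1) for i,n in enumerate(("top","side"))])
    F={'p%d'%i:X['p%dft'%i] for i in(1,2,3,4)}
    print(np.diff([F[k][:2] for k in F],axis=0))
    for n,off,sz,f in(("top",(140,170),(300,130),2.6),("side",(225,165),(180,280),2.1)):
        im=cv2.imread(f"pics/{n}0.png")[off[1]:off[1]+sz[1],off[0]:off[0]+sz[0]];im=cv2.resize(im,None,fx=f,fy=f,interpolation=cv2.INTER_CUBIC)
        for k,R,r in(("s12",27.5,19),("s15",33.5,23),("s18",40,27),("s22",48,31)):
            for rr,z in((R,7.5),(r,32),(R,0)):
                q=(circ(n,X[k],rr,z)-off+.5)*f
                cv2.polylines(im,[q.astype(int)],1,(0,0,255) if z==32 else (255,0,0),1)
        for k in F:
            for rr,z in((6.5,12),(5,60)): cv2.polylines(im,[((circ(n,F[k],rr,z)-off+.5)*f).astype(int)],1,(0,255,255),1)
        cv2.imwrite(f"pics/ov_{n}.png",im)
E
python3 m.py
```

```text
s12 [650.7 286.1  32.4] [array([-0. ,  0.2]), array([-0.2, -0.1])]
s15 [626.6  86.7  35.4] [array([ 0. , -0.3]), array([0.3, 0.1])]
s22 [ 635.2 -100.3   36.2] [array([ 0. , -0.1]), array([0.1, 0. ])]
s18 [ 638.  -279.6   36.4] [array([-0.1,  0.6]), array([-0.5, -0.1])]
p1tip [462.4 233.7  61.2] [array([-0.,  0.]), array([-0., -0.])]
p1ft [462.6 233.6  12.1] [array([-0.1,  0.2]), array([-0.2, -0.1])]
p2tip [462.9 129.   60.1] [array([-0.,  0.]), array([-0.1, -0. ])]
p2ft [463.3 129.   11.3] [array([-0. ,  0.1]), array([-0.1, -0. ])]
p3tip [463.7  25.   59.9] [array([ 0. , -0.1]), array([0.1, 0. ])]
p3ft [464.3  24.5  11.9] [array([-0. ,  0.2]), array([-0.2, -0. ])]
p4tip [464.2 -77.1  61.7] [array([ 0.1, -0.3]), array([0.3, 0.1])]
p4ft [464.9 -79.   11. ] [array([-0. ,  0.1]), array([-0.1, -0. ])]
purple [ 516.7 -256.3   35.9] [array([-0.1,  0.3]), array([-0.3, -0.1])]
eye [461.8 308.1   5.5] [array([-0.1,  0.2]), array([-0.3, -0.1])]
bolt [603.4   5.1  54. ] [array([-0.1,  0.6]), array([-0.7, -0.2])]
[[   0.65528964 -104.62368982]
 [   1.07854475 -104.49426503]
 [   0.57889612 -103.50085409]]
```

View pics/ov_top.png

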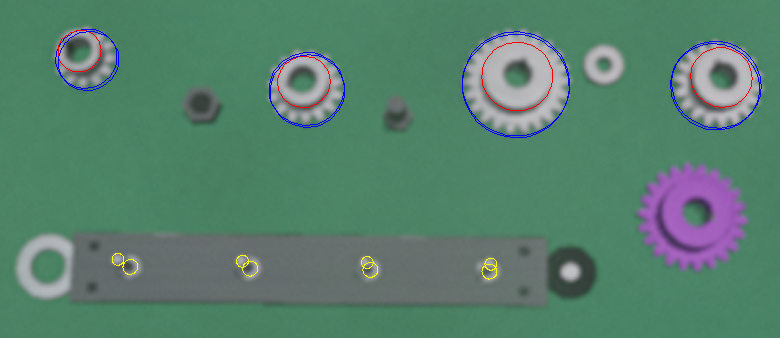

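View pics/ov_side.png

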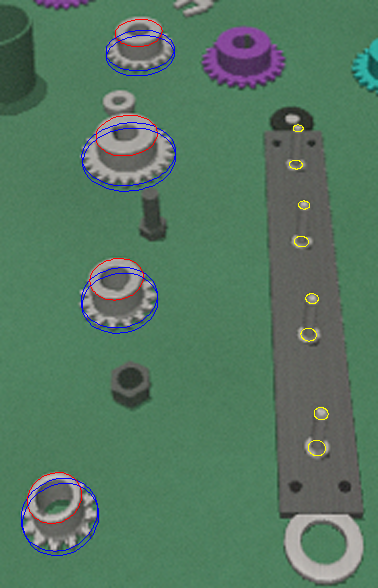

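The overlay fits to 1–2.5 mm: hub tops measure about 32–36 mm, pin tips about 60 mm and feet about 11 mm. Refined targets are s12 (652,288), s15 (629,88), s18 (640,-282) and s22 (638,-101). The pins are at (462.5,233.5), (463,129), (464,25) and (464.5,-78.5). I'll close the fingers along world x (yaw π/2).

Request:
arm_command(delta_pos=[[0.13, -0.09, -0.03], [0.26, -0.18, -0.06], [0.38, -0.28, -0.1], [0.51, -0.37, -0.13], [0.64, -0.46, -0.16]], delta_rot=[[0, 0, -0.07], [0, 0, -0.14], [0, 0, -0.21], [0, 0, -0.28], [0, 0, -0.36]], claw=[0, 0, 0, 0, 0])

```text
t: 0.52
eef_pos: [425.9, 449.7, 174.0]
tcp_rot: [-3.141, 0.0, 2.134]
ft_force: [-0.0, 0.5, -0.8]
opening: 1.001
grip_force: 0.0
```

Request:
arm_command(delta_pos=[[0.13, -0.092, -0.04], [0.26, -0.185, -0.08], [0.39, -0.28, -0.12], [0.52, -0.37, -0.16], [0.65, -0.464, -0.2]], delta_rot=[[0, 0, -0.075], [0, 0, -0.15], [0, 0, -0.22], [0, 0, -0.29], [0, 0, -0.359]], claw=[0, 0, 0, 0, 0])

```text
t: 0.93
eef_pos: [588.8, 333.7, 123.9]
tcp_rot: [-3.141, 0.0, 1.569]
ft_force: [0.1, 0.8, 0.1]
opening: 0.998
grip_force: 0.0
```

Request:
arm_command(delta_pos=[[0.127, -0.09, 0], [0.253, -0.183, -0.05], [0.253, -0.183, -0.18], [0.253, -0.183, -0.32], [0.253, -0.183, -0.44]], delta_rot=[[0, 0, 0], [0, 0, 0], [0, 0, 0], [0, 0, 0], [0, 0, 0]], claw=[0, 0, 0, 0, 0])

```text
t: 1.35
eef_pos: [650.7, 288.2, 12.3]
tcp_rot: [-3.141, 0.0, 1.574]
ft_force: [-0.3, -0.3, -0.3]
opening: 1.0
grip_force: 0.0
```

Request:
arm_command(delta_pos=[[0, 0, -0.008], [0, 0, -0.008], [0, 0, -0.008], [0, 0, -0.008], [0, 0, -0.008]], delta_rot=[[0, 0, 0], [0, 0, 0], [0, 0, 0], [0, 0, 0], [0, 0, 0]], claw=[0.3, 0.6, 1, 1, 1])

```text
t: 1.77
eef_pos: [651.5, 289.9, 14.9]
tcp_rot: [3.139, -0.001, 1.575]
ft_force: [-0.0, -0.2, 0.4]
opening: 0.706
grip_force: 0.0
```

Request:
arm_command(delta_pos=[[0, 0, 0], [0, 0, 0], [0, 0, 0], [0, 0, 0], [0, 0, 0]], delta_rot=[[0, 0, 0], [0, 0, 0], [0, 0, 0], [0, 0, 0], [0, 0, 0]], claw=[1, 1, 1, 1, 1])

```text
t: 2.18
eef_pos: [651.0, 289.4, 13.0]
tcp_rot: [3.141, -0.0, 1.575]
ft_force: [-0.5, 0.6, 2.4]
opening: 0.395
grip_force: 30.0
```

Request:
arm_command(delta_pos=[[0, 0, 0], [0, 0, 0], [0, 0, 0.02], [0, 0, 0.06], [0, 0, 0.12]], delta_rot=[[0, 0, 0], [0, 0, 0], [0, 0, 0], [0, 0, 0], [0, 0, 0]], claw=[1, 1, 1, 1, 1])

```text
t: 2.6
eef_pos: [649.8, 289.0, 42.0]
tcp_rot: [-3.139, 0.001, 1.575]
ft_force: [0.8, -0.3, -1.9]
opening: 0.398
grip_force: 30.0
```

Request:
arm_command(delta_pos=[[-0.12, -0.04, 0.08], [-0.26, -0.08, 0.15], [-0.41, -0.12, 0.21], [-0.57, -0.17, 0.23], [-0.72, -0.21, 0.23]], delta_rot=[[0, 0, 0], [0, 0, 0], [0, 0, 0], [0, 0, 0], [0, 0, 0]], claw=[1, 1, 1, 1, 1])

```text
t: 3.02
eef_pos: [469.1, 236.3, 102.0]
tcp_rot: [3.139, -0.001, 1.575]
ft_force: [0.1, -0.0, -2.6]
opening: 0.393
grip_force: 30.0
```

Request:
arm_command(delta_pos=[[-0.033, -0.01, 0], [-0.033, -0.01, 0], [-0.033, -0.01, 0], [-0.033, -0.01, 0], [-0.033, -0.01, 0]], delta_rot=[[0, 0, 0], [0, 0, 0], [0, 0, 0], [0, 0, 0], [0, 0, 0]], claw=[1, 1, 1, 1, 1])

```text
t: 3.43
eef_pos: [463.6, 234.6, 100.1]
tcp_rot: [3.141, -0.0, 1.575]
ft_force: [-0.4, 0.5, -1.0]
opening: 0.393
grip_force: 30.0
```

Run:
```python
from h import *
print(state()["eef_pos"])
im=[cv2.resize(read_camera("side")[300:450,300:450,::-1],(390,390),interpolation=2),cv2.resize(read_camera("top")[210:310,140:240,::-1],(390,390),interpolation=2)]
cv2.imwrite("pics/a1.png",np.hstack(im))
```

```text
[463.64069366 234.61317919 100.09228362]
```

View pics/a1.png

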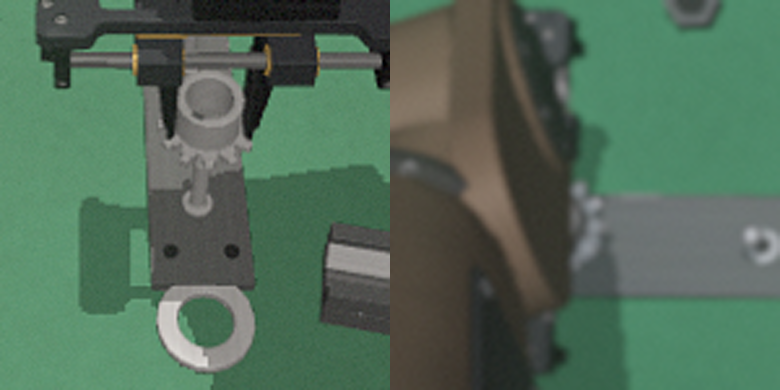

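The side crop shows the 12-tooth sprocket held level above pin 1, hub top at about (211,97) in the crop (scale 2.6). I'll check its offset from the pin.

Run:
```python
from h import *
f=lambda x,y:(300+(x+.5)/2.6-.5,300+(y+.5)/2.6-.5)
print(onz("side",*f(211,97),119.),onz("side",*f(198,204),11.))
```

```text
[461.37112583 230.39563953 119.        ] [461.82197142 233.59407014  11.        ]
```

Request:
arm_command(delta_pos=[[0, 0.006, -0.06], [0, 0.006, -0.13], [0, 0.006, -0.2], [0, 0.006, -0.26], [0, 0.006, -0.3]], delta_rot=[[0, 0, 0], [0, 0, 0], [0, 0, 0], [0, 0, 0], [0, 0, 0]], claw=[1, 1, 1, 1, 1])

```text
t: 3.95
eef_pos: [462.4, 235.7, 23.5]
tcp_rot: [-3.14, 0.001, 1.575]
ft_force: [0.6, 0.3, -2.2]
opening: 0.396
grip_force: 30.0
```

Request:
arm_command(delta_pos=[[0, 0, -0.004], [0, 0, -0.004], [0, 0, -0.004], [0, 0, -0.004], [0, 0, -0.004]], delta_rot=[[0, 0, 0], [0, 0, 0], [0, 0, 0], [0, 0, 0], [0, 0, 0]], claw=[1, 1, 0.6, 0.5, 0.3])

```text
t: 4.37
eef_pos: [462.9, 236.0, 25.0]
tcp_rot: [3.14, -0.001, 1.575]
ft_force: [0.5, 0.4, -0.1]
opening: 0.485
grip_force: 0.0
```

Request:
arm_command(delta_pos=[[0, 0, 0], [0, 0, 0.04], [0, 0, 0.12], [0, 0, 0.24], [0, 0, 0.34]], delta_rot=[[0, 0, 0], [0, 0, 0], [0, 0, 0], [0, 0, 0], [0, 0, 0]], claw=[0, 0, 0, 0, 0])

```text
t: 4.78
eef_pos: [462.4, 235.8, 111.3]
tcp_rot: [3.141, -0.0, 1.575]
ft_force: [0.0, 0.8, 0.1]
opening: 0.827
grip_force: 0.0
```

Request:
arm_command(delta_pos=[[0.11, -0.1, 0], [0.22, -0.2, 0], [0.33, -0.3, 0], [0.44, -0.4, 0], [0.55, -0.5, -0.05]], delta_rot=[[0, 0, 0], [0, 0, 0], [0, 0, 0], [0, 0, 0], [0, 0, 0]], claw=[0, 0, 0, 0, 0])

```text
t: 5.2
eef_pos: [602.2, 109.6, 99.7]
tcp_rot: [3.137, -0.0, 1.575]
ft_force: [0.6, 0.3, 0.4]
opening: 0.999
grip_force: 0.0
```

Run:
```python
from h import *
print(state()["eef_pos"],state()["ft_force"])
im=[cv2.resize(read_camera("side")[280:450,230:400,::-1],(390,390),interpolation=2),cv2.resize(read_camera("top")[170:300,150:280,::-1],(390,390),interpolation=2)]
cv2.imwrite("pics/a2.png",np.hstack(im))
```

```text
[602.15098351 109.57389953  99.71917714] [0.63727616 0.33795999 0.3846063 ]
```

View pics/a2.png

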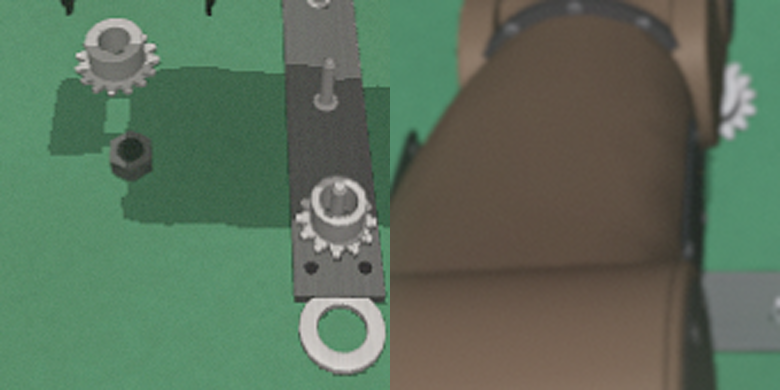

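The 12-tooth sprocket lies flat on pin 1, beside the eye, with the pin showing in its bore. Next is s15.

Request:
arm_command(delta_pos=[[0.11, -0.088, 0], [0.11, -0.088, -0.11], [0.11, -0.088, -0.22], [0.11, -0.088, -0.32], [0.11, -0.088, -0.345]], delta_rot=[[0, 0, 0], [0, 0, 0], [0, 0, 0], [0, 0, 0], [0, 0, 0]], claw=[0, 0, 0, 0, 0.3])

```text
t: 5.72
eef_pos: [625.5, 89.0, 7.9]
tcp_rot: [-3.137, 0.0, 1.575]
ft_force: [-0.8, 0.9, 0.1]
opening: 0.965
grip_force: 0.0
```

Request:
arm_command(delta_pos=[[0, 0, 0], [0, 0, 0], [0, 0, 0], [0, 0, 0], [0, 0, 0]], delta_rot=[[0, 0, 0], [0, 0, 0], [0, 0, 0], [0, 0, 0], [0, 0, 0]], claw=[1, 1, 1, 1, 1])

```text
t: 6.13
eef_pos: [628.0, 89.0, 11.8]
tcp_rot: [3.14, -0.0, 1.575]
ft_force: [0.2, -0.6, -0.4]
opening: 0.638
grip_force: 0.0
```

Request:
arm_command(delta_pos=[[0, 0, 0], [0, 0, 0], [0, 0, 0], [0, 0, 0], [0, 0, 0]], delta_rot=[[0, 0, 0], [0, 0, 0], [0, 0, 0], [0, 0, 0], [0, 0, 0]], claw=[1, 1, 1, 1, 1])

```text
t: 6.55
eef_pos: [628.1, 88.8, 11.0]
tcp_rot: [3.14, -0.0, 1.575]
ft_force: [1.1, -0.4, 5.6]
opening: 0.472
grip_force: 30.0
```

Request:
arm_command(delta_pos=[[0, 0, 0.03], [0, 0, 0.12], [0, 0, 0.25], [-0.1, 0.025, 0.34], [-0.25, 0.06, 0.36]], delta_rot=[[0, 0, 0], [0, 0, 0], [0, 0, 0], [0, 0, 0], [0, 0, 0]], claw=[1, 1, 1, 1, 1])

```text
t: 6.97
eef_pos: [567.4, 103.5, 103.6]
tcp_rot: [3.135, -0.0, 1.574]
ft_force: [0.3, 1.5, -2.6]
opening: 0.47
grip_force: 30.0
```

Request:
arm_command(delta_pos=[[-0.12, 0.03, 0], [-0.25, 0.06, 0], [-0.36, 0.09, 0], [-0.41, 0.1, 0], [-0.41, 0.1, 0]], delta_rot=[[0, 0, 0], [0, 0, 0], [0, 0, 0], [0, 0, 0], [0, 0, 0]], claw=[1, 1, 1, 1, 1])

```text
t: 7.38
eef_pos: [459.2, 129.3, 100.6]
tcp_rot: [-3.139, 0.0, 1.576]
ft_force: [0.0, 0.3, -2.5]
opening: 0.467
grip_force: 30.0
```

Run:
```python
from h import *
print(state()["eef_pos"],state()["ft_force"])
im=read_camera("side")[220:390,290:460,::-1]
cv2.imwrite("pics/a3.png",cv2.resize(im,(510,510),interpolation=2))
```

```text
[459.20588433 129.28273116 100.60890789] [ 0.04003029  0.30199621 -2.47743517]
```

View pics/a3.png

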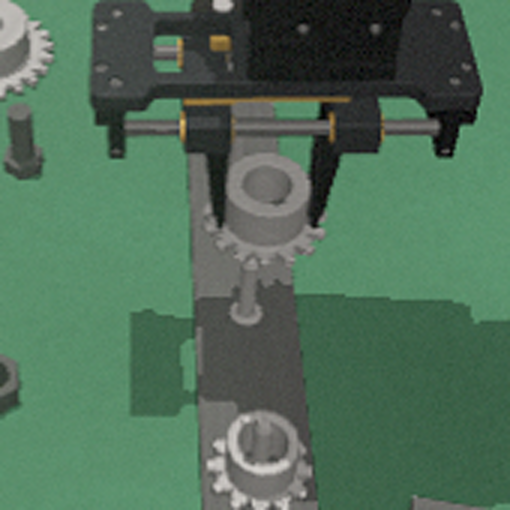

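The 15-tooth sprocket is held over pin 2, hub top at about (268,187) in the crop (scale 3) and the pin foot at about (246,313).

Run:
```python
from h import *
f=lambda x,y:(290+(x+.5)/3-.5,220+(y+.5)/3-.5)
print(onz("side",*f(268,187),121.),onz("side",*f(246,313),11.))
```

```text
[457.4256129  128.09656334 121.        ] [462.91790381 128.5805586   11.        ]
```

Request:
arm_command(delta_pos=[[0.018, 0.002, 0], [0.018, 0.002, -0.08], [0.018, 0.002, -0.17], [0.018, 0.002, -0.26], [0.018, 0.002, -0.305]], delta_rot=[[0, 0, 0], [0, 0, 0], [0, 0, 0], [0, 0, 0], [0, 0, 0]], claw=[1, 1, 1, 1, 1])

```text
t: 7.85
eef_pos: [467.8, 128.9, 21.9]
tcp_rot: [-3.14, 0.0, 1.574]
ft_force: [-0.6, -0.1, -3.7]
opening: 0.47
grip_force: 30.0
```

Request:
arm_command(delta_pos=[[0, 0, -0.002], [0, 0, -0.004], [0, 0, -0.004], [0, 0, -0.004], [0, 0, -0.004]], delta_rot=[[0, 0, 0], [0, 0, 0], [0, 0, 0], [0, 0, 0], [0, 0, 0]], claw=[1, 1, 0.5, 0.4, 0.2])

```text
t: 8.27
eef_pos: [467.7, 129.3, 24.0]
tcp_rot: [3.14, -0.0, 1.575]
ft_force: [-0.3, -0.7, -0.6]
opening: 0.588
grip_force: 0.0
```

Request:
arm_command(delta_pos=[[0, 0, 0], [0, 0, 0.04], [0, 0, 0.12], [0, 0, 0.24], [0, 0, 0.34]], delta_rot=[[0, 0, 0], [0, 0, 0], [0, 0, 0], [0, 0, 0], [0, 0, 0]], claw=[0, 0, 0, 0, 0])

```text
t: 8.68
eef_pos: [466.8, 129.3, 110.3]
tcp_rot: [3.141, -0.0, 1.575]
ft_force: [0.2, -0.2, -0.1]
opening: 0.932
grip_force: 0.0
```

Request:
arm_command(delta_pos=[[0.09, -0.13, 0], [0.18, -0.26, 0], [0.28, -0.39, 0], [0.38, -0.52, 0], [0.48, -0.64, 0]], delta_rot=[[0, 0, 0], [0, 0, 0], [0, 0, 0], [0, 0, 0], [0, 0, 0]], claw=[0, 0, 0, 0, 0])

```text
t: 9.1
eef_pos: [587.9, -32.7, 109.6]
tcp_rot: [3.14, 0.0, 1.575]
ft_force: [-0.4, -0.2, -0.6]
opening: 0.998
grip_force: 0.0
```

Request:
arm_command(delta_pos=[[0.08, -0.12, 0], [0.16, -0.24, 0], [0.204, -0.28, 0], [0.204, -0.28, 0], [0.204, -0.28, 0]], delta_rot=[[0, 0, 0], [0, 0, 0], [0, 0, 0], [0, 0, 0], [0, 0, 0]], claw=[0, 0, 0, 0, 0])

```text
t: 9.52
eef_pos: [637.7, -100.9, 108.6]
tcp_rot: [-3.142, -0.0, 1.574]
ft_force: [-0.3, 0.4, -0.0]
opening: 1.005
grip_force: 0.0
```

Request:
arm_command(delta_pos=[[0, 0, 0], [0, 0, 0], [0, 0, 0], [0, 0, 0], [0, 0, 0]], delta_rot=[[0, 0, 0], [0, 0, 0], [0, 0, 0], [0, 0, 0], [0, 0, 0]], claw=[0, 0, 0, 0, 0])

```text
t: 9.93
eef_pos: [637.8, -100.1, 108.4]
tcp_rot: [3.141, 0.0, 1.576]
ft_force: [-0.1, 0.6, 0.3]
opening: 1.0
grip_force: 0.0
```

Request:
arm_command(delta_pos=[[0, 0, -0.1], [0, 0, -0.22], [0, 0, -0.32], [0, 0, -0.37], [0, 0, -0.383]], delta_rot=[[0, 0, 0], [0, 0, 0], [0, 0, 0], [0, 0, 0], [0, 0, 0]], claw=[0, 0, 0, 0, 0.3])

```text
t: 10.35
eef_pos: [636.9, -100.3, 10.2]
tcp_rot: [-3.138, -0.001, 1.575]
ft_force: [-0.5, -0.3, 0.4]
opening: 0.972
grip_force: 0.0
```

Request:
arm_command(delta_pos=[[0, 0, 0], [0, 0, 0], [0, 0, 0], [0, 0, 0], [0, 0, 0]], delta_rot=[[0, 0, 0], [0, 0, 0], [0, 0, 0], [0, 0, 0], [0, 0, 0]], claw=[1, 1, 1, 1, 1])

```text
t: 10.77
eef_pos: [638.3, -100.8, 13.5]
tcp_rot: [3.14, 0.0, 1.575]
ft_force: [-0.7, 0.3, 5.8]
opening: 0.652
grip_force: 30.0
```

Request:
arm_command(delta_pos=[[0, 0, 0], [0, 0, 0], [0, 0, 0], [0, 0, 0], [0, 0, 0]], delta_rot=[[0, 0, 0], [0, 0, 0], [0, 0, 0], [0, 0, 0], [0, 0, 0]], claw=[1, 1, 1, 1, 1])

```text
t: 11.18
eef_pos: [638.3, -100.8, 13.6]
tcp_rot: [3.14, 0.0, 1.575]
ft_force: [-2.2, 0.0, 6.4]
opening: 0.651
grip_force: 30.0
```

Request:
arm_command(delta_pos=[[0, 0, 0.03], [0, 0, 0.12], [0, 0, 0.25], [-0.1, 0.013, 0.34], [-0.25, 0.03, 0.36]], delta_rot=[[0, 0, 0], [0, 0, 0], [0, 0, 0], [0, 0, 0], [0, 0, 0]], claw=[1, 1, 1, 1, 1])

```text
t: 11.6
eef_pos: [578.1, -93.8, 105.9]
tcp_rot: [3.134, 0.002, 1.575]
ft_force: [-0.6, -0.8, -5.9]
opening: 0.653
grip_force: 30.0
```

Request:
arm_command(delta_pos=[[-0.12, 0.015, 0], [-0.25, 0.03, 0], [-0.37, 0.045, 0], [-0.445, 0.059, 0], [-0.445, 0.059, 0]], delta_rot=[[0, 0, 0], [0, 0, 0], [0, 0, 0], [0, 0, 0], [0, 0, 0]], claw=[1, 1, 1, 1, 1])

```text
t: 12.02
eef_pos: [460.0, -77.3, 102.6]
tcp_rot: [-3.138, -0.001, 1.575]
ft_force: [1.5, 0.2, -5.4]
opening: 0.652
grip_force: 30.0
```

Request:
arm_command(delta_pos=[[0, 0, 0], [0, 0, 0], [0, 0, 0], [0, 0, 0], [0, 0, 0]], delta_rot=[[0, 0, 0], [0, 0, 0], [0, 0, 0], [0, 0, 0], [0, 0, 0]], claw=[1, 1, 1, 1, 1])

```text
t: 12.43
eef_pos: [464.6, -78.5, 102.2]
tcp_rot: [-3.142, -0.0, 1.575]
ft_force: [0.2, 0.6, -5.7]
opening: 0.653
grip_force: 30.0
```

Run:
```python
from h import *
print(state()["eef_pos"],state()["ft_force"])
im=read_camera("side")[140:350,270:480,::-1]
cv2.imwrite("pics/a4.png",cv2.resize(im,(588,588),interpolation=2))
```

```text
[464.60251985 -78.46270334 102.20407519] [ 0.20942358  0.56712052 -5.69775588]
```

View pics/a4.png

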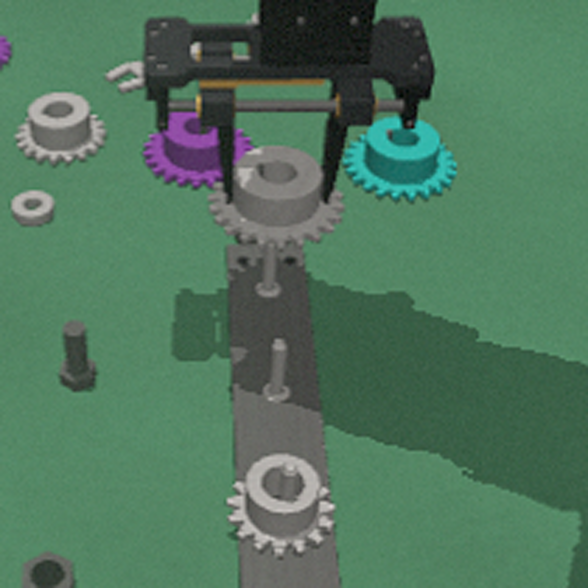

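The 15-tooth lies flat on pin 2. The 22-tooth is held over pin 4, hub top at about (278,172) and the pin foot at about (267,290), scale 2.8.

Run:
```python
from h import *
f=lambda x,y:(270+(x+.5)/2.8-.5,140+(y+.5)/2.8-.5)
print(onz("side",*f(278,172),120.7),onz("side",*f(267,290),11.))
```

```text
[462.86819899 -81.23349033 120.7       ] [465.72112804 -78.94263519  11.        ]
```

Shift by +1.5 mm in x and +2 mm in y, then lower to TCP ≈ 24.5.

Request:
arm_command(delta_pos=[[0.006, 0.007, -0.04], [0.006, 0.007, -0.12], [0.006, 0.007, -0.2], [0.006, 0.007, -0.27], [0.006, 0.007, -0.308]], delta_rot=[[0, 0, 0], [0, 0, 0], [0, 0, 0], [0, 0, 0], [0, 0, 0]], claw=[1, 1, 1, 1, 1])

```text
t: 12.9
eef_pos: [465.1, -76.4, 23.2]
tcp_rot: [-3.139, -0.001, 1.575]
ft_force: [-8.9, 3.2, 23.6]
opening: 0.65
grip_force: 30.0
```

Request:
arm_command(delta_pos=[[0, 0, -0.002], [0, 0, -0.002], [0, 0, -0.002], [0, 0, -0.002], [0, 0, -0.002]], delta_rot=[[0, 0, 0], [0, 0, 0], [0, 0, 0], [0, 0, 0], [0, 0, 0]], claw=[1, 1, 0.3, 0.2, 0])

```text
t: 13.32
eef_pos: [466.3, -76.8, 25.9]
tcp_rot: [3.139, 0.001, 1.575]
ft_force: [0.1, -0.7, -0.1]
opening: 0.787
grip_force: 0.0
```

Request:
arm_command(delta_pos=[[0, 0, 0], [0, 0, 0.04], [0, 0, 0.12], [0, 0, 0.24], [0, 0, 0.34]], delta_rot=[[0, 0, 0], [0, 0, 0], [0, 0, 0], [0, 0, 0], [0, 0, 0]], claw=[0, 0, 0, 0, 0])

```text
t: 13.73
eef_pos: [465.6, -76.6, 111.6]
tcp_rot: [3.141, 0.0, 1.575]
ft_force: [0.6, -0.6, -0.6]
opening: 1.0
grip_force: 0.0
```

Request:
arm_command(delta_pos=[[0.1, -0.12, 0], [0.2, -0.24, 0], [0.3, -0.36, 0], [0.4, -0.48, 0], [0.5, -0.6, 0]], delta_rot=[[0, 0, 0], [0, 0, 0], [0, 0, 0], [0, 0, 0], [0, 0, 0]], claw=[0, 0, 0, 0, 0])

```text
t: 14.15
eef_pos: [591.8, -228.3, 110.8]
tcp_rot: [3.14, 0.001, 1.575]
ft_force: [-0.0, 0.7, -0.0]
opening: 0.999
grip_force: 0.0
```

Request:
arm_command(delta_pos=[[0.1, -0.12, 0], [0.198, -0.222, 0], [0.198, -0.222, 0], [0.198, -0.222, 0], [0.198, -0.222, 0]], delta_rot=[[0, 0, 0], [0, 0, 0], [0, 0, 0], [0, 0, 0], [0, 0, 0]], claw=[0, 0, 0, 0, 0])

```text
t: 14.57
eef_pos: [639.6, -281.7, 109.7]
tcp_rot: [-3.141, -0.001, 1.575]
ft_force: [-0.4, -0.1, -0.0]
opening: 0.999
grip_force: 0.0
```

Run:
```python
from h import *
print(state()["eef_pos"],state()["ft_force"])
im=read_camera("side")[120:300,230:430,::-1]
cv2.imwrite("pics/a5.png",cv2.resize(im,None,fx=3,fy=3,interpolation=2))
```

```text
[ 639.59266299 -281.69571746  109.74793662] [-0.44977195 -0.08182827 -0.00665555]
```

View pics/a5.png

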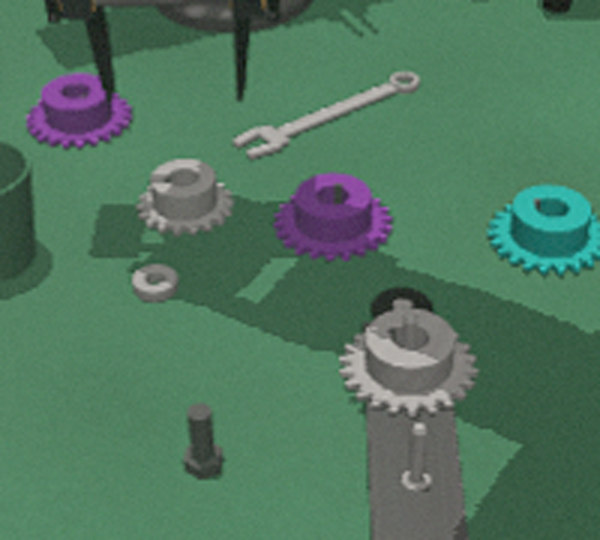

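The 22-tooth lies flat on pin 4, with the pin visible in its bore at about (408,335). The fingers straddle the 18-tooth at (185,185), with the purple one clear of them. Descending.

Request:
arm_command(delta_pos=[[0, 0, -0.1], [0, 0, -0.22], [0, 0, -0.32], [0, 0, -0.37], [0, 0, -0.387]], delta_rot=[[0, 0, 0], [0, 0, 0], [0, 0, 0], [0, 0, 0], [0, 0, 0]], claw=[0, 0, 0, 0, 0.3])

```text
t: 15.03
eef_pos: [639.1, -281.0, 11.5]
tcp_rot: [-3.139, -0.002, 1.576]
ft_force: [0.2, 0.4, -0.4]
opening: 0.969
grip_force: 0.0
```

Request:
arm_command(delta_pos=[[0, 0, 0], [0, 0, 0], [0, 0, 0], [0, 0, 0], [0, 0, 0]], delta_rot=[[0, 0, 0], [0, 0, 0], [0, 0, 0], [0, 0, 0], [0, 0, 0]], claw=[1, 1, 1, 1, 1])

```text
t: 15.45
eef_pos: [640.6, -282.4, 14.3]
tcp_rot: [3.14, 0.001, 1.575]
ft_force: [-0.2, 0.3, -0.0]
opening: 0.641
grip_force: 0.0
```

Request:
arm_command(delta_pos=[[0, 0, 0], [0, 0, 0], [0, 0, 0], [0, 0, 0], [0, 0, 0]], delta_rot=[[0, 0, 0], [0, 0, 0], [0, 0, 0], [0, 0, 0], [0, 0, 0]], claw=[1, 1, 1, 1, 1])

```text
t: 15.87
eef_pos: [640.3, -282.3, 13.9]
tcp_rot: [3.141, 0.0, 1.575]
ft_force: [-1.3, 0.1, 6.1]
opening: 0.569
grip_force: 30.0
```

Request:
arm_command(delta_pos=[[0, 0, 0.03], [0, 0, 0.13], [0, 0, 0.26], [-0.03, 0.05, 0.36], [-0.1, 0.17, 0.38]], delta_rot=[[0, 0, 0], [0, 0, 0], [0, 0, 0], [0, 0, 0], [0, 0, 0]], claw=[1, 1, 1, 1, 1])

```text
t: 16.28
eef_pos: [617.6, -242.6, 112.4]
tcp_rot: [3.134, 0.004, 1.573]
ft_force: [0.6, 0.6, -4.0]
opening: 0.563
grip_force: 30.0
```

Request:
arm_command(delta_pos=[[-0.08, 0.14, 0], [-0.16, 0.28, 0], [-0.24, 0.42, 0], [-0.32, 0.56, 0], [-0.4, 0.7, 0]], delta_rot=[[0, 0, 0], [0, 0, 0], [0, 0, 0], [0, 0, 0], [0, 0, 0]], claw=[1, 1, 1, 1, 1])

```text
t: 16.7
eef_pos: [513.8, -63.2, 108.4]
tcp_rot: [-3.142, -0.0, 1.575]
ft_force: [1.3, -0.0, -3.4]
opening: 0.569
grip_force: 30.0
```

Request:
arm_command(delta_pos=[[-0.07, 0.12, 0], [-0.14, 0.24, 0], [-0.205, 0.359, 0], [-0.205, 0.359, 0], [-0.205, 0.359, 0]], delta_rot=[[0, 0, 0], [0, 0, 0], [0, 0, 0], [0, 0, 0], [0, 0, 0]], claw=[1, 1, 1, 1, 1])

```text
t: 17.12
eef_pos: [463.3, 26.4, 108.6]
tcp_rot: [3.141, -0.0, 1.578]
ft_force: [1.3, -0.5, -3.9]
opening: 0.566
grip_force: 30.0
```

Request:
arm_command(delta_pos=[[0, 0, 0], [0, 0, 0], [0, 0, 0], [0, 0, 0], [0, 0, 0]], delta_rot=[[0, 0, 0], [0, 0, 0], [0, 0, 0], [0, 0, 0], [0, 0, 0]], claw=[1, 1, 1, 1, 1])

```text
t: 17.53
eef_pos: [464.1, 24.6, 108.0]
tcp_rot: [-3.142, -0.0, 1.574]
ft_force: [-0.4, 0.6, -2.9]
opening: 0.565
grip_force: 30.0
```

Run:
```python
from h import *
print(state()["eef_pos"],state()["ft_force"])
im=read_camera("side")[170:370,270:480,::-1]
cv2.imwrite("pics/a6.png",cv2.resize(im,None,fx=2.8,fy=2.8,interpolation=2))
```

```text
[464.13980834  24.56696821 108.048425  ] [-0.43604504  0.61845437 -2.89243089]
```

View pics/a6.png

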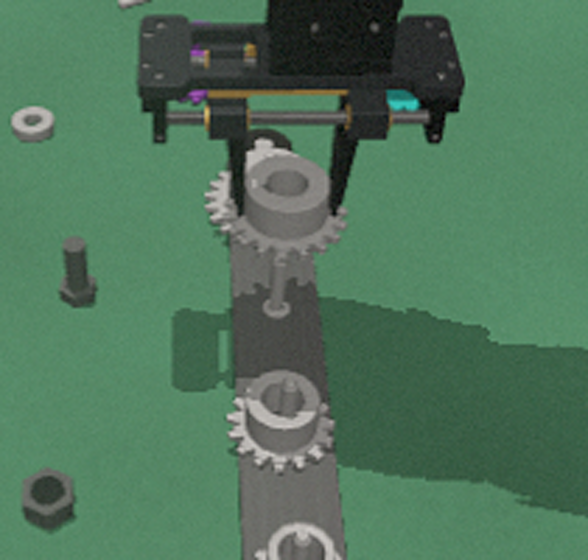

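The 18-tooth is held over pin 3, hub top at about (287,183) and the pin foot at about (277,308), scale 2.8.

Run:
```python
from h import *
f=lambda x,y:(270+(x+.5)/2.8-.5,170+(y+.5)/2.8-.5)
print(onz("side",*f(287,183),126.),onz("side",*f(277,308),11.))
```

```text
[462.70527693  22.72155171 126.        ] [463.23857718  23.9628147   11.        ]
```

Well centred. Shift +1 mm in y and lower by 82 mm.

Request:
arm_command(delta_pos=[[0, 0.004, -0.07], [0, 0.004, -0.16], [0, 0.004, -0.24], [0, 0.004, -0.3], [0, 0.004, -0.325]], delta_rot=[[0, 0, 0], [0, 0, 0], [0, 0, 0], [0, 0, 0], [0, 0, 0]], claw=[1, 1, 1, 1, 1])

```text
t: 18.0
eef_pos: [463.4, 25.9, 25.2]
tcp_rot: [-3.139, -0.0, 1.575]
ft_force: [-0.7, -0.3, -3.6]
opening: 0.565
grip_force: 30.0
```

Request:
arm_command(delta_pos=[[0, 0, -0.003], [0, 0, -0.003], [0, 0, -0.003], [0, 0, -0.003], [0, 0, -0.003]], delta_rot=[[0, 0, 0], [0, 0, 0], [0, 0, 0], [0, 0, 0], [0, 0, 0]], claw=[1, 1, 0.4, 0.3, 0])

```text
t: 18.42
eef_pos: [464.5, 26.1, 27.1]
tcp_rot: [3.14, 0.0, 1.575]
ft_force: [0.4, -0.0, -0.4]
opening: 0.688
grip_force: 0.0
```

Request:
arm_command(delta_pos=[[0, 0, 0], [0, 0, 0.04], [0, 0, 0.12], [0, 0, 0.24], [0, 0, 0.36]], delta_rot=[[0, 0, 0], [0, 0, 0], [0, 0, 0], [0, 0, 0], [0, 0, 0]], claw=[0, 0, 0, 0, 0])

```text
t: 18.83
eef_pos: [463.5, 26.1, 117.2]
tcp_rot: [-3.141, -0.0, 1.575]
ft_force: [0.5, -0.4, -0.2]
opening: 0.987
grip_force: 0.0
```

Request:
arm_command(delta_pos=[[0.1, 0, 0.1], [0.2, 0, 0.2], [0.3, 0, 0.3], [0.4, 0, 0.4], [0.5, 0, 0.5]], delta_rot=[[0, 0, 0], [0, 0, 0], [0, 0, 0], [0, 0, 0], [0, 0, 0]], claw=[0, 0, 0, 0, 0])

```text
t: 19.25
eef_pos: [589.7, 26.2, 243.3]
tcp_rot: [3.14, 0.0, 1.575]
ft_force: [0.2, -0.0, -0.4]
opening: 1.002
grip_force: 0.0
```

Run:
```python
from h import *
print(state()["eef_pos"],state()["ft_force"])
im=read_camera("side")[185:445,220:430,::-1]
cv2.imwrite("pics/a7.png",cv2.resize(im,None,fx=2.3,fy=2.3,interpolation=2))
```

```text
[589.72782558  26.15716908 243.31972344] [ 0.2118604  -0.0047094  -0.44696869]
```

View pics/a7.png

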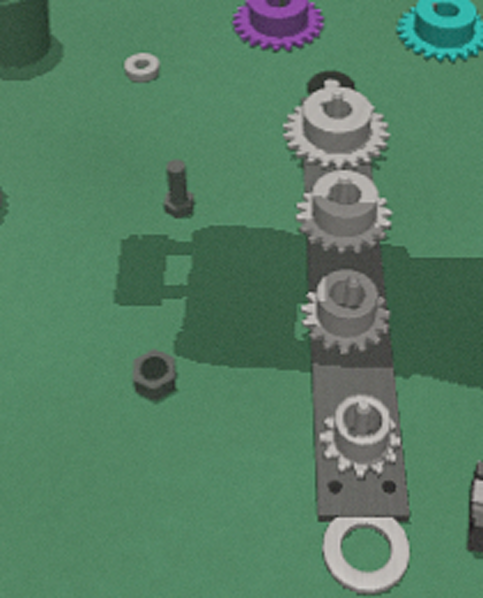

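The picture shows all four sprockets flat on their pins. From the eye at (366,550) they run 12 at (362,420), 15 at (346,293), 18 at (343,192) and 22 at (336,115), next to the bumper. The gripper is clear of them, so I'm handing in.

```bash
python3 -c "
from cell import *
print(job_done())"
```

```text
the job is handed in; nothing more can be done
None
```

The job is handed in: all four sprockets lie flat on the rack pins, hub up, in the order 12, 15, 18, 22 from the hanging eye to the bumper, finished at about 19 s of the 90 s allowed.

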